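# Close the shoe-cream dispenser

### The job

Close the shoe-cream dispenser: take the chrome shell off its slanted draining peg and bring it down, upright, over the refill that already stands in the base on the ledge. The shell has a bayonet fit: feel for the slots, push it down against the spring and turn it clockwise past the safety stop to its end, so that it springs back up into its catch and stays locked when you let go. Leave the refill in place and everything else where it stands.

Things in the scene. Friction and masses are not known exactly. Their poses are not given: they have to be found in the camera images.
- shell_mid (a point): Chrome shell, 0.2 to 0.4 kg, 125 mm tall: a hollow cylinder 65 mm across, 79 mm tall, open below, with a neck and press button on top. Point on its axis, 62 mm above its bottom rim; z runs along the axis to the button. Starts mouth-down over one of two slanted pegs, leaning 30 degrees from vertical (up to 4 off) towards the tray's -x side; draw it off along its axis, at least 50 mm.
- shell_neck (a point): Middle of the chrome shell's solid round neck, the place to grip: 44 mm across, 38 mm tall, 98 mm above the bottom rim; the press button (24 mm across, 8 mm tall) stands on it, so the very top is 27 mm above this point and the shoulder (65 mm across) 19 mm below. Axes as the shell's.
- shell_rim (a point): Middle of the chrome shell's open bottom rim. Inside radius 29 mm, cavity 75 mm deep. Four bayonet lugs inside the foot, 90 degrees apart (on this point's x and y axes, each under a raised dot outside), reach in to 23.5 mm radius; 6 mm tall, 7 mm wide, undersides 4 mm above the rim.
- base: Base of the dispenser, an aluminium flange 96 mm across fixed to the ledge, with an upright brass bayonet collar on it. This point is the middle of its underside, at ledge height; z is up. Its yaw does NOT tell where the collar's slots are.
- collar_top (a point): Middle of the collar's top, 40 mm above the ledge; collar 55 mm across. Four entry slots for the lugs, 90 degrees apart, 15 mm wide (8 degrees of play each side), at ANY angle, not told by this yaw: rest the lugs lightly on the collar (shell rim 36 mm above the ledge) and turn until it can drop. From a rim height of 29 mm down the refill is pressed against a spring: 5 N at first, 14 N at the bottom.
- collar_catch (a point): Point on the collar's axis, 23 mm above the ledge, where the rim's middle rests when locked. The shell goes down until its rim meets a grey step at 16 mm; the lugs pass under the safety stop only with the rim below 20 mm. Held down, it turns clockwise from above, 42 degrees from the slot's middle, to an end stop (anticlockwise is blocked); let up, it rises 3 mm or more into the catch and cannot turn back.
- refill_mid (a point): The refill, a cream-coloured closed canister with a green band, 35 mm across and 86 mm tall, 0.1 to 0.2 kg, standing loose in the collar on its spring seat, 1.5 mm of play around; this point is its centre, half-way up. Its top stands 104 mm above the ledge.
- spare_mid (a point): A black plastic shell of the same shape on the other peg of the rack, 150 mm beside the chrome one; point as for the chrome shell. Not to be moved.
- tray: The aluminium tray, 270 mm (its x) by 370 mm (its y), rim 20 mm, fixed, with the draining rack in it: a board sloping 30 degrees towards the robot with two pegs square to it. This point is the middle of the tray's underside; the feet of the pegs lie at x +35 mm, y +75 and -75 mm, z 37 mm, and the pegs lean to the tray's -x side.
- tin_brown_mid (a point): Closed tin with a brown lid, 80 mm across, 26 mm tall, in the front of the tray; its centre. Bystander.
- tin_black_mid (a point): Closed tin with a black lid, 80 mm across, 26 mm tall, on the ledge; its centre. Bystander.
- shoe_brush_mid (a point): Wide black shoe brush, 185 by 58 mm, 44 mm tall, on the ledge; its centre, x along it. Bystander.
- welt_brush_mid (a point): Narrow welt brush in pale wood, 172 by 22 mm, 24 mm tall, lying in the front of the tray; its centre, x along it. Bystander.
- bottle_mid (a point): Empty chrome dispenser bottle with a black cap, 60 mm across, 149 mm tall, standing on the ledge; its centre. Bystander.
- shoehorn_mid (a point): Steel shoehorn, 180 mm long, 34 mm wide, 6 mm tall, lying in the back of the tray behind the rack; its centre, x along it. Bystander.
Things that resemble listed ones, but are neither listed nor needed, are in the scene too. Leave any pink look-alike of the part that bears refill_mid alone.

How it is judged:
On the way:
1. the chrome shell is over the refill, upright, with its lugs down in the slots (horizontal distance between shell_mid and base below 0.005 m and z of shell_mid in the frame of base below 0.0955 m and angle between shell_mid's own z axis and vertical below 0.08 rad), for 0.05 s.
At the end, for the whole second after the job is handed in: The chrome shell is locked on the base: on its axis within 4 mm, upright within 3.4 degrees, bottom rim 21.4 to 24.7 mm above the ledge (in the catch; 20 mm or less is under the safety stop, over 26 mm not locked), the refill still in the base within 6 mm of its axis, and the shell let go (horizontal distance between shell_mid and base below 0.004 m and angle between shell_mid's own z axis and vertical below 0.06 rad and z of shell_mid in the frame of base between 0.0834 and 0.0867 m and horizontal distance between refill_mid and base below 0.006 m); the robot touches nothing.
It fails at once if the refill is tipped or pulled out of the base (angle between refill_mid's own z axis and vertical above 0.25 rad or distance of refill_mid from where it was at the start of the episode above 0.03 m).
It fails at once if a bystander (black shell, tin, brush, bottle or shoehorn) is moved by more than 20 mm (distance of any of spare_mid, tin_brown_mid, tin_black_mid, shoe_brush_mid, welt_brush_mid, bottle_mid, shoehorn_mid from where it was at the start of the episode above 0.02 m).
It also fails if it takes over 61 s, if anything falls off the work surface, if the arm or the gripper's body presses on something with over 40 N, if the wrist force passes 120 N, or if a joint passes its speed limit or range.

### The arm

A 6-joint arm with a two-finger parallel gripper is mounted at the origin on the work surface. World frame = base frame: x ahead of the robot, y to its left, z up, the work surface at z = 0. Lengths are in m, angles in rad, forces in N, time in s.
With the tool pointing down it reaches from about 0.375 to 0.9 m from the base axis. Payload 3.1 kg.
Tool frame: the origin (TCP) lies on the front face of the gripper's body, between the roots of the fingers; the fingertips stand 73 mm ahead of it and the grasp point (between the pads) lies 54 mm ahead of it (manip.tips_ahead is the distance from the TCP to the fingertips, in m); z points along the fingers, y is the line along which they close (so a half turn about z gives the same grasp; the last joint's range is limited). The gripper opens to 85 mm and grips with 20 to 120 N. Pads are 22 mm wide; open, the fingers measure 114 mm over their backs; the gripper's body (76 mm by 85 mm) begins 54 mm behind the grasp point. The pads swing forward as they close: fully open they stand 13 mm farther back than shut.
Start: joints at [0.948, 0.527, 1.433, -0, 1.181, -0.178], TCP at [0.269, 0.564, 0.304] pointing down, gripper open.
Joint ranges: [-3.08, 3.08], [-0.75, 2.2], [0.22, 2.44], [-1.43, 4.57], [0, 2.65], [-2.85, 2.85]. Speed limits (rad/s): [2.79, 2.79, 3.14, 3.14, 3.14, 3.14].

### API

Orientations are given as a unit quaternion [x, y, z, w].
In Python, from station import sense, eyes, workorder, manip gives the robot as it stands.
- The arm moves only by the shell command python3 -m inch 'ROWS' [OPENING] [FORCE]. ROWS is JSON, a list of rows, each an object of numbers: "dx", "dy", "dz": the shift along the tool's x, y, z in cm; "wx", "wy", "wz": the turn, a rotation vector about the tool's x, y, z in degrees. In form: [{"dx": .., "dy": .., "dz": .., "wx": .., "wy": .., "wz": ..}, ...]. A call has 1 to 10 rows; each row shifts and turns the commanded pose from where the row before left it, along the tool's axes as they then stand; what a row does not reach is not made up. A row lasts 1/8 s, in which the tool goes at most 62.5 mm and 10.7 degrees, less where a joint would pass 70% of its speed; a pose out of reach is approached as far as the arm can. A call with a gripper value outside its range is refused whole. OPENING is the opening, from 0 (shut) to 1 (fully open), set as the call begins (- or left out, the last holds). The fingers move at their own pace and stop on an object; FORCE is the grip in N (left out, the last holds). Time passes only in rows, so rows that do not move let the fingers close. It gives the time, the measured TCP pose, the force, the opening and the grip force at its end, in the units of the state.
- sense(): the state, without advancing time (a new reading comes with each control period).
- eyes.snapshot(name): name is "side" or "top"; returns the picture (480x640x3 uint8, red, green, blue); there is no depth.
- eyes.camera_params(name): a dict with "fx", "fy", "cx", "cy" (pixels), "rvec" (rotation vector, rad) and "tvec" (3), from world to camera coordinates, as OpenCV has them. Camera axes: x right, y down, z forward; pixel columns grow to the right and rows downward; lengths in m; the calibration is good to about 2 mm. A picture is of the moment at which its call begins. camera_params takes no time and is no camera call.
- workorder.sign_off(): hands the job in; it is judged then, once.
The state is a dict: "t": time; "q": joint angles; "qd": joint speeds; "tau": joint torques, N m; "tcp_pos": TCP position; "tool_rot": TCP orientation; "force": force on the tool from outside, world axes, zero at the start; "ft_torque": the same for the moment, N m; "finger_gap": opening from 0.0 (shut) to 1.0 (fully open); "gripper_force": force on a finger pad.
Only numpy, scipy, OpenCV 4.12 (cv2) and the standard library are available. Lean on these libraries where they do the work, as an engineer would, in place of code of your own. Each camera call takes 0.05 s, during which the arm holds its last target. There are 200 camera calls.

## Working session

There is one attempt and no reset: what is moved stays moved. The work goes in short steps, Python scripts to look and compute and a shell command to move; the robot and the scene stay as the last step left them, time stands still between calls to the robot, and variables do not carry over. Pictures are saved under pics/ and viewed, at most 10 in all, crops included, and the job is handed in when it is done.

```bash
ls; mkdir -p pics
python3 - <<'E'
from station import sense, eyes, workorder, manip
import cv2
print(sense()); print(manip.tips_ahead)
for n in("side","top"):
    im=eyes.snapshot(n); cv2.imwrite(f"pics/{n}0.png",im[:,:,::-1]); print(eyes.camera_params(n))
E
```

```text
pics
{'t': 0.0, 'q': array([ 9.47500021e-01,  5.28474171e-01,  1.43391116e+00,  8.15297274e-07,
        1.18139712e+00, -1.78506625e-01]), 'qd': array([-9.48481351e-04, -1.26318193e-04, -1.07688679e-03,  1.11605838e-03,
        5.32815923e-06, -4.17391457e-05]), 'tau': array([ 9.78269927e-04, -4.42343903e+01, -1.78025883e+01, -1.75150003e-04,
        8.41709058e-03,  1.80407693e-05]), 'tcp_pos': array([0.26855997, 0.56373386, 0.30292571]), 'tool_rot': array([ 2.20566133e-01,  9.75371407e-01, -1.00793372e-03, -4.27628410e-04]), 'force': array([ 0.08102023, -0.12239764, -1.04646349]), 'ft_torque': array([-0.02484558, -0.02401313,  0.01332928]), 'gripper_force': 0.0, 'finger_gap': 1.0000485182274452}
0.0726
{'fx': 612.5982785642508, 'fy': 612.5982785642508, 'cx': 325.4960674427569, 'cy': 245.21809507880258, 'rvec': array([ 2.14010488, -0.93372443,  0.39265941]), 'tvec': array([-0.42952856,  0.3423156 ,  0.94514595])}
{'fx': 448.4916077893846, 'fy': 448.4916077893846, 'cx': 315.21429854472905, 'cy': 243.25837661981447, 'rvec': array([ 2.12968505, -2.15139494,  0.15018189]), 'tvec': array([-0.02096966,  0.60088369,  0.98971377])}
```

View pics/side0.png

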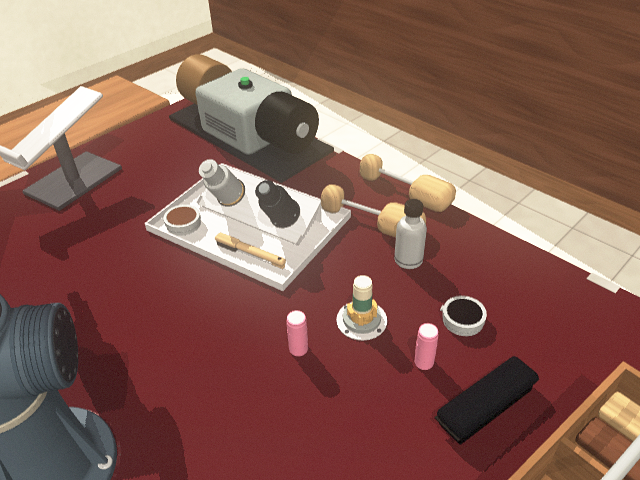

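View pics/top0.png

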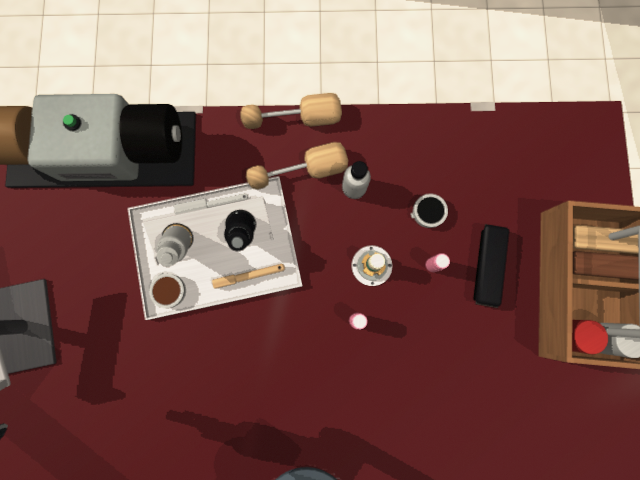

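The pictures show the chrome shell on the left peg (side ≈(222,183), top ≈(173,243)), the black spare to its right, the tray, and the base with its refill at side ≈(362,310), top ≈(373,264). Pink look-alikes stand near the base. I'll enlarge these areas next.

```bash
cat > h.py <<'E'
import numpy as np, cv2
from scipy.optimize import least_squares
from scipy.spatial.transform import Rotation as R
from station import sense, eyes
P={n:eyes.camera_params(n) for n in("side","top")}
def proj(n,X):
    p=P[n];K=np.array([[p["fx"],0,p["cx"]],[0,p["fy"],p["cy"]],[0,0,1]])
    return cv2.projectPoints(np.atleast_2d(np.float64(X)),p["rvec"],p["tvec"],K,None)[0][:,0]
def tri(s,t):
    r=least_squares(lambda X:np.r_[proj("side",X)[0]-s,proj("top",X)[0]-t],[.5,0,.1])
    return r.x,np.abs(r.fun).max()
def atz(n,uv,z):
    return least_squares(lambda X:proj(n,[X[0],X[1],z])[0]-uv,[.5,0]).x
def panel(im,x,y,w=100,h=75,k=4):
    c=cv2.resize(im[y:y+h,x:x+w],None,fx=k,fy=k,interpolation=cv2.INTER_CUBIC)
    for i in range(0,w,10):
        cv2.line(c,(i*k,0),(i*k,6 if i%50 else 14),(0,255,255),1)
    for i in range(0,h,10): cv2.line(c,(0,i*k),(6,i*k),(0,255,255),1)
    cv2.putText(c,f"{x},{y}",(12,25),0,.5,(0,255,255),1); return c
E
python3 - <<'E'
from h import *
s=cv2.imread("pics/side0.png");t=cv2.imread("pics/top0.png")
cv2.imwrite("pics/m1.png",np.vstack([np.hstack([panel(s,180,150),panel(t,130,205)]),np.hstack([panel(s,312,270),panel(t,323,227)])]))
# circle fits/centres estimates
for n in("side","top"): print(n,-R.from_rotvec(P[n]["rvec"]).as_matrix().T@P[n]["tvec"])
E
```

```text
side [-0.03920288 -0.64992902  0.87808373]
top [ 0.44777948 -0.03478123  1.06738844]
```

View pics/m1.png

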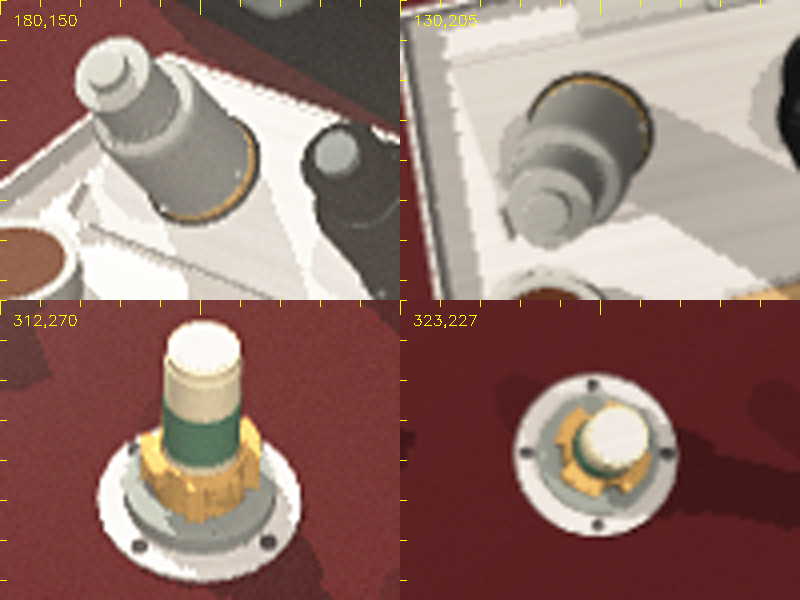

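Run:
```python
from h import *
a=np.array
def cv(n,pts):
    o={"ss":(180,150,0,0),"st":(130,205,400,0),"bs":(312,270,0,300),"bt":(323,227,400,300)}[n]
    return [(o[0]+(x-o[2])/4-.375,o[1]+(y-o[3])/4-.375) for x,y in pts]
th=np.linspace(0,2*np.pi,180,endpoint=False)
def circ(c,ax,r):
    u=np.cross(ax,[1,0.3,0]);u/=np.linalg.norm(u);v=np.cross(ax,u)
    return c+r*(np.cos(th)[:,None]*u+np.sin(th)[:,None]*v)
def dist(n,pts,C):
    q=proj(n,C).astype(np.float32)
    return [cv2.pointPolygonTest(q.reshape(-1,1,2),(float(x),float(y)),True) for x,y in pts]
nt_s=cv("ss",[(75,82),(90,45),(120,36),(150,66),(110,112),(85,102)])
nt_t=cv("st",[(507,210),(520,185),(592,208),(550,247),(520,238)])
rm_s=cv("ss",[(259,155),(252,133),(245,195),(190,224),(165,215)])
rm_t=cv("st",[(530,108),(550,85),(585,73),(620,82),(645,108),(653,135),(642,175)])
def f(p):
    ax=a([p[3],p[4],np.sqrt(1-p[3]**2-p[4]**2)]);c=p[:3]
    return np.r_[dist("side",nt_s,circ(c+.117*ax,ax,.022)),dist("top",nt_t,circ(c+.117*ax,ax,.022)),
      dist("side",rm_s,circ(c,ax,.0325)),dist("top",rm_t,circ(c,ax,.0325))]
r=least_squares(f,[.5,.25,.08,-.45,.1],diff_step=1e-3,x_scale=[.1,.1,.1,.3,.3])
p=r.x;ax=a([p[3],p[4],np.sqrt(1-p[3]**2-p[4]**2)])
print("rim",p[:3].round(4),"axis",ax.round(4),"tilt",np.degrees(np.arccos(ax[2])),"az",np.degrees(np.arctan2(ax[1],ax[0])),"neck",(p[:3]+.098*ax).round(4));print(r.fun.round(2))
# base: x,y,ledge z, flange thickness
fl_s=cv("bs",[(98,500),(301,500),(200,581),(130,565),(270,563)]);fl_t=cv("bt",[(513,455),(678,455),(595,373),(597,537)])
rf_s=cv("bs",[(166,347),(243,347),(204,320)]);rf_t=cv("bt",[(650,437),(615,404),(635,465),(640,412)])
Z=a([0,0,1.])
def g(b):
    c=a([b[0],b[1],b[2]]);
    F=c+Z*b[3]; Rf=a([b[4],b[5],b[2]+.104])
    return np.r_[dist("side",fl_s,circ(F,Z,.048)),dist("top",fl_t,circ(F,Z,.048)),dist("side",rf_s,circ(Rf,Z,.0175)),dist("top",rf_t,circ(Rf,Z,.0175)),(b[3]-.004)/.002]
r=least_squares(g,[.4,-.15,.0,.004,.4,-.15],diff_step=1e-3,x_scale=.05)
print("base",r.x.round(4));print(r.fun.round(2))
for z in(.0,.005): print(z,atz("side",cv("bs",[(199.5,500)])[0],z),atz("top",cv("bt",[(595.5,455)])[0],z))
t=tri(cv("bs",[(205,348)])[0],cv("bt",[(614.5,437)])[0]);print("refill top",t)
# tray corners (bottom outer) top image
for c in [(147,318),(301,287),(281,178),(129,208)]: print(atz("top",c,.02).round(3))
```

```text
rim [0.6209 0.2933 0.0347] axis [-0.4999 -0.0926  0.8611] tilt 30.554817917604105 az -169.50987496489128 neck [0.5719 0.2842 0.1191]
[ 0.69 -0.59 -0.25 -0.66 -0.47  1.01 -0.4   1.21  0.62 -0.43 -1.25 -0.66
 -0.73 -0.42 -0.97 -1.05 -2.4  -1.32 -0.79 -0.32  0.05 -0.42 -2.62]
base [ 0.5527 -0.1617 -0.0039  0.003   0.5536 -0.1615]
[ 0.41 -0.31  0.29 -0.85 -0.36 -0.96 -0.05 -0.56 -0.4   0.37 -0.12 -0.75
  0.21  0.31 -0.5   0.16 -0.48]
0.0 [ 0.55375917 -0.16163442] [ 0.55248569 -0.1605254 ]
0.005 [ 0.55038271 -0.16441488] [ 0.55199522 -0.15993637]
refill top (array([ 0.55374097, -0.16045887,  0.10068127]), np.float64(0.7082757552460635))
[0.434 0.364]
[0.502 0.007]
[0.765 0.054]
[0.695 0.419]
```

```bash
cat >> h.py <<'E'
def rows(p1,R1,n,p0=None,R0=None):
    """body-frame rows (cm,deg) from current pose to target in n equal rows"""
    s=sense(); p0=s["tcp_pos"] if p0 is None else p0; R0=R.from_quat(s["tool_rot"]) if R0 is None else R0
    w=(R0.inv()*R1).as_rotvec()/n; d=(np.array(p1)-p0)/n
    for i in range(n):
        b=(R0*R.from_rotvec(w*i)).inv().apply(d)*100
        print(i,"d",b.round(2),"w",np.degrees(w).round(1))
def rot(z,yaz):
    z=np.array(z)/np.linalg.norm(z);y=np.array([np.cos(np.radians(yaz)),np.sin(np.radians(yaz)),0]);y-=z*(z@y);y/=np.linalg.norm(y)
    return R.from_matrix(np.c_[np.cross(y,z),y,z])
ax=np.array([-.4999,-.0926,.8611]);neck=np.array([.5719,.2842,.1191]);base=np.array([.553,-.161,0])
E
python3 - <<'E'
from h import *
rows(neck+ax*(.054+.003+.08),rot(-ax,100),8)
E
```

```text
0 d [-4.22 -2.03  0.83] w [-1.2 -3.7 -4.3]
1 d [-4.   -2.36  1.04] w [-1.2 -3.7 -4.3]
2 d [-3.73 -2.68  1.24] w [-1.2 -3.7 -4.3]
3 d [-3.43 -2.98  1.41] w [-1.2 -3.7 -4.3]
4 d [-3.1  -3.26  1.55] w [-1.2 -3.7 -4.3]
5 d [-2.74 -3.51  1.67] w [-1.2 -3.7 -4.3]
6 d [-2.35 -3.74  1.76] w [-1.2 -3.7 -4.3]
7 d [-1.95 -3.95  1.81] w [-1.2 -3.7 -4.3]
```

```bash
python3 -m inch '[{"dx":-4.2,"dy":-2.0,"dz":0.8,"wx":-1.2,"wy":-3.7,"wz":-4.3},{"dx":-4.0,"dy":-2.4,"dz":1.0,"wx":-1.2,"wy":-3.7,"wz":-4.3},{"dx":-3.7,"dy":-2.7,"dz":1.2,"wx":-1.2,"wy":-3.7,"wz":-4.3},{"dx":-3.4,"dy":-3.0,"dz":1.4,"wx":-1.2,"wy":-3.7,"wz":-4.3},{"dx":-3.1,"dy":-3.3,"dz":1.6,"wx":-1.2,"wy":-3.7,"wz":-4.3},{"dx":-2.7,"dy":-3.5,"dz":1.7,"wx":-1.2,"wy":-3.7,"wz":-4.3},{"dx":-2.4,"dy":-3.7,"dz":1.8,"wx":-1.2,"wy":-3.7,"wz":-4.3},{"dx":-2.0,"dy":-4.0,"dz":1.8,"wx":-1.2,"wy":-3.7,"wz":-4.3},{"dx":0}]' 1 80
python3 - <<'E'
from h import *
s=sense();print(s["q"].round(3),s["force"])
for n in P: cv2.imwrite(f"pics/{n}1.png",eyes.snapshot(n)[:,:,::-1])
a=cv2.imread("pics/side1.png");b=cv2.imread("pics/top1.png")
cv2.imwrite("pics/m2.png",np.hstack([panel(a,160,110,100,140),panel(b,120,190,100,140)]))
rows(neck+ax*(.054+.003),rot(-ax,100),2)
E
```

```text
[ 0.948  0.528  1.434  0.     1.181 -0.178] [-0.21029976  0.28380632  0.90649587]
0 d [-18.53  -6.94   6.76] w [ -4.9 -14.8 -17.3]
1 d [-13.34 -12.56  10.08] w [ -4.9 -14.8 -17.3]invalid input at $[8]: expected keys dx, dy, dz, wx, wy, wz
```

View pics/m2.png

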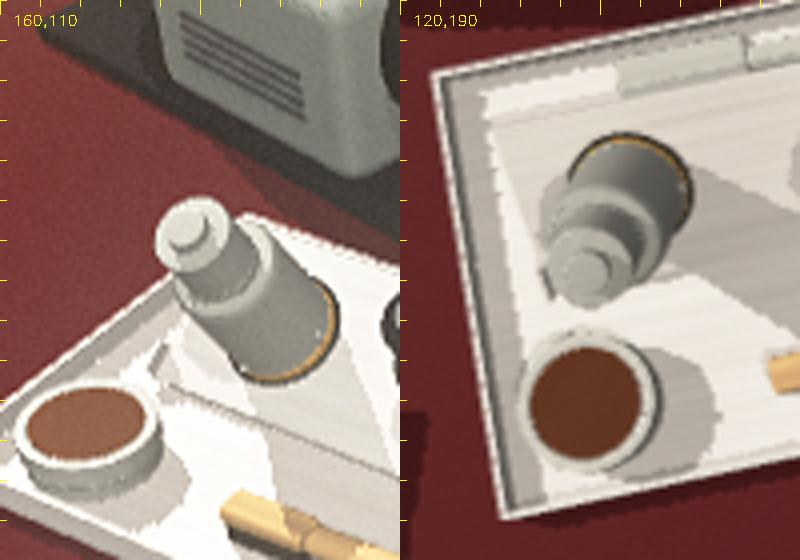

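The row format was refused because every key must be present, so the arm hasn't moved; the scene is unchanged, with the shell still at side ≈(208,168) and top ≈(167,258). I'll resend the move with full rows.

```bash
python3 -m inch '[{"dx":-4.2,"dy":-2.0,"dz":0.8,"wx":-1.2,"wy":-3.7,"wz":-4.3},{"dx":-4.0,"dy":-2.4,"dz":1.0,"wx":-1.2,"wy":-3.7,"wz":-4.3},{"dx":-3.7,"dy":-2.7,"dz":1.2,"wx":-1.2,"wy":-3.7,"wz":-4.3},{"dx":-3.4,"dy":-3.0,"dz":1.4,"wx":-1.2,"wy":-3.7,"wz":-4.3},{"dx":-3.1,"dy":-3.3,"dz":1.6,"wx":-1.2,"wy":-3.7,"wz":-4.3},{"dx":-2.7,"dy":-3.5,"dz":1.7,"wx":-1.2,"wy":-3.7,"wz":-4.3},{"dx":-2.4,"dy":-3.7,"dz":1.8,"wx":-1.2,"wy":-3.7,"wz":-4.3},{"dx":-2.0,"dy":-4.0,"dz":1.8,"wx":-1.2,"wy":-3.7,"wz":-4.3},{"dx":0,"dy":0,"dz":0,"wx":0,"wy":0,"wz":0}]' 1 80
python3 - <<'E'
from h import *
s=sense();print(s["q"].round(3),s["force"])
for n in P: cv2.imwrite(f"pics/{n}1.png",eyes.snapshot(n)[:,:,::-1])
a=cv2.imread("pics/side1.png");b=cv2.imread("pics/top1.png")
cv2.imwrite("pics/m2.png",np.hstack([panel(a,160,110,100,140),panel(b,120,190,100,140)]))
rows(neck+ax*(.054+.003),rot(-ax,100),2)
E
```

```text
t: 1.32
tcp_pos: [0.5041, 0.268, 0.2374]
tool_rot: [-0.08, 0.961, 0.023, 0.262]
force: [0.2, -0.7, -0.0]
finger_gap: 1.003
gripper_force: 0.0
[ 0.324  0.478  1.922 -0.351  0.228 -1.09 ] [ 0.19859142 -0.69865689 -0.03594222]
0 d [0.02 0.07 4.06] w [-0.1  0.  -0.2]
1 d [0.02 0.06 4.06] w [-0.1  0.  -0.2]
```

View pics/m2.png

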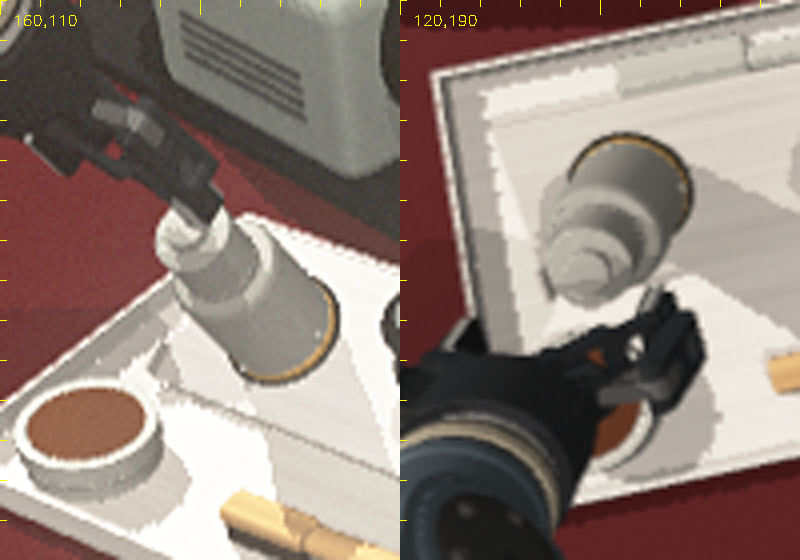

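```bash
python3 -m inch '[{"dx":0,"dy":0.1,"dz":2.7,"wx":0,"wy":0,"wz":0},{"dx":0,"dy":0,"dz":2.7,"wx":0,"wy":0,"wz":0},{"dx":0,"dy":0,"dz":1.7,"wx":0,"wy":0,"wz":0},{"dx":0,"dy":0,"dz":0.9,"wx":0,"wy":0,"wz":0},{"dx":0,"dy":0,"dz":0,"wx":0,"wy":0,"wz":0}]'
python3 -m inch '[{"dx":0,"dy":0,"dz":0,"wx":0,"wy":0,"wz":0},{"dx":0,"dy":0,"dz":0,"wx":0,"wy":0,"wz":0},{"dx":0,"dy":0,"dz":0,"wx":0,"wy":0,"wz":0},{"dx":0,"dy":0,"dz":0,"wx":0,"wy":0,"wz":0},{"dx":0,"dy":0,"dz":0,"wx":0,"wy":0,"wz":0}]' 0 80
```

```text
t: 2.05
tcp_pos: [0.5426, 0.2806, 0.1694]
tool_rot: [-0.083, 0.961, 0.024, 0.263]
force: [0.0, 0.2, 0.3]
finger_gap: 1.001
gripper_force: 0.0
t: 2.68
tcp_pos: [0.5426, 0.2794, 0.1706]
tool_rot: [-0.082, 0.961, 0.025, 0.264]
force: [-4.6, -0.3, 6.2]
finger_gap: 0.495
gripper_force: 80.4
```

```bash
python3 -m inch '[{"dx":0,"dy":0,"dz":-0.5,"wx":0,"wy":0,"wz":0},{"dx":0,"dy":0,"dz":-1,"wx":0,"wy":0,"wz":0},{"dx":0,"dy":0,"dz":-1.5,"wx":0,"wy":0,"wz":0},{"dx":0,"dy":0,"dz":-1.5,"wx":0,"wy":0,"wz":0}]'
python3 -m inch '[{"dx":0,"dy":0,"dz":-2,"wx":0,"wy":0,"wz":0},{"dx":0,"dy":0,"dz":-2.5,"wx":0,"wy":0,"wz":0},{"dx":0,"dy":0,"dz":-2,"wx":0,"wy":0,"wz":0},{"dx":0,"dy":0,"dz":0,"wx":0,"wy":0,"wz":0}]'
python3 - <<'E'
from h import *
s=sense();print(s["q"].round(3),s["force"],s["ft_torque"])
print(s["tcp_pos"].round(4))
p=s["tcp_pos"]; 
# upright target: tcp above base, rim height .135 
print("to mid"); rows([.50,.10,.33],rot([0,0,-1],70),6)
E
```

```text
t: 3.18
tcp_pos: [0.5199, 0.2746, 0.2081]
tool_rot: [-0.082, 0.961, 0.024, 0.262]
force: [-0.5, 1.1, -2.4]
finger_gap: 0.494
gripper_force: 81.4
t: 3.68
tcp_pos: [0.487, 0.269, 0.2649]
tool_rot: [-0.082, 0.961, 0.024, 0.263]
force: [0.7, 0.4, -2.7]
finger_gap: 0.497
gripper_force: 81.6
[ 0.337  0.412  1.932 -0.3    0.28  -1.137] [ 0.66584703  0.36413099 -2.74036179] [-0.14457148  0.67749307 -0.03004632]
[0.487  0.269  0.2649]
to mid
0 d [-0.33 -2.81 -1.08] w [1.4 5.  4.8]
1 d [-0.47 -2.8  -1.04] w [1.4 5.  4.8]
2 d [-0.62 -2.78 -1.03] w [1.4 5.  4.8]
3 d [-0.76 -2.74 -1.02] w [1.4 5.  4.8]
4 d [-0.9  -2.7  -1.03] w [1.4 5.  4.8]
5 d [-1.04 -2.64 -1.05] w [1.4 5.  4.8]
```

Run:
```python
from h import *
U=rot([0,0,-1],70)
m=np.array([.46,.25,.345])
rows(m,U,5); print(); rows(np.array([.553,-.161,.30]),U,8,m,U)
```

```text
0 d [-0.3  -0.28 -1.68] w [1.6 6.  5.8]
1 d [-0.15 -0.3  -1.7 ] w [1.6 6.  5.8]
2 d [-0.01 -0.34 -1.7 ] w [1.6 6.  5.8]
3 d [ 0.13 -0.4  -1.68] w [1.6 6.  5.8]
4 d [ 0.26 -0.46 -1.65] w [1.6 6.  5.8]

0 d [-2.85 -4.43  0.56] w [0. 0. 0.]
1 d [-2.85 -4.43  0.56] w [0. 0. 0.]
2 d [-2.85 -4.43  0.56] w [0. 0. 0.]
3 d [-2.85 -4.43  0.56] w [0. 0. 0.]
4 d [-2.85 -4.43  0.56] w [0. 0. 0.]
5 d [-2.85 -4.43  0.56] w [0. 0. 0.]
6 d [-2.85 -4.43  0.56] w [0. 0. 0.]
7 d [-2.85 -4.43  0.56] w [0. 0. 0.]
```

```bash
python3 -m inch '[{"dx":-0.3,"dy":-0.3,"dz":-1.7,"wx":1.6,"wy":6,"wz":5.8},{"dx":-0.2,"dy":-0.3,"dz":-1.7,"wx":1.6,"wy":6,"wz":5.8},{"dx":0,"dy":-0.3,"dz":-1.7,"wx":1.6,"wy":6,"wz":5.8},{"dx":0.1,"dy":-0.4,"dz":-1.7,"wx":1.6,"wy":6,"wz":5.8},{"dx":0.3,"dy":-0.5,"dz":-1.7,"wx":1.6,"wy":6,"wz":5.8}]'
python3 -m inch '[{"dx":-2.8,"dy":-4.4,"dz":0.3,"wx":0,"wy":0,"wz":0},{"dx":-2.8,"dy":-4.4,"dz":0.3,"wx":0,"wy":0,"wz":0},{"dx":-2.8,"dy":-4.4,"dz":0.3,"wx":0,"wy":0,"wz":0},{"dx":-2.8,"dy":-4.4,"dz":0.3,"wx":0,"wy":0,"wz":0},{"dx":-2.8,"dy":-4.4,"dz":0.3,"wx":0,"wy":0,"wz":0},{"dx":-2.8,"dy":-4.4,"dz":0.3,"wx":0,"wy":0,"wz":0},{"dx":-2.8,"dy":-4.4,"dz":0.3,"wx":0,"wy":0,"wz":0},{"dx":-2.8,"dy":-4.4,"dz":0.3,"wx":0,"wy":0,"wz":0},{"dx":0,"dy":0,"dz":0,"wx":0,"wy":0,"wz":0}]'
python3 - <<'E'
from h import *
s=sense();print(s["q"].round(3),s["force"],s["tcp_pos"])
for n in P: cv2.imwrite(f"pics/{n}2.png",eyes.snapshot(n)[:,:,::-1])
a=cv2.imread("pics/side2.png");b=cv2.imread("pics/top2.png")
cv2.imwrite("pics/m3.png",np.hstack([panel(a,310,200,100,140),panel(b,323,197,100,140)]))
rows(np.array([.553,-.161,.30]),rot([0,0,-1],70),1)
E
```

```text
t: 4.3
tcp_pos: [0.461, 0.2499, 0.3449]
tool_rot: [0.175, 0.985, 0.0, -0.003]
force: [0.6, -0.5, -3.3]
finger_gap: 0.501
gripper_force: 81.7
t: 5.42
tcp_pos: [0.5527, -0.1618, 0.3187]
tool_rot: [0.176, 0.984, 0.0, -0.001]
force: [0.4, 0.8, -2.8]
finger_gap: 0.496
gripper_force: 82.6
[-0.479  0.444  1.541 -0.     1.157 -1.696] [ 0.40076971  0.81294061 -2.75866299] [ 0.55267524 -0.16176305  0.3187291 ]
0 d [-0.29 -0.25  1.88] w [ 0.1 -0.3 -0. ]
```

View pics/m3.png

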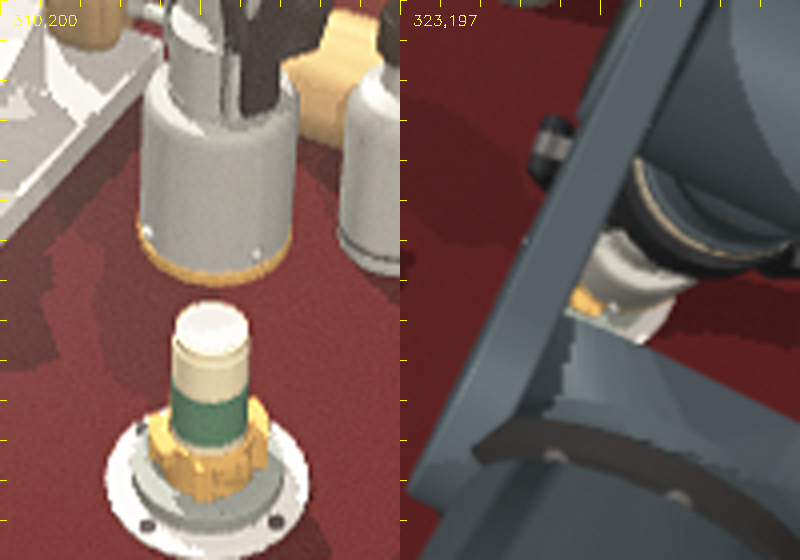

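Run:
```python
from h import *
c=lambda x,y:np.array([310+x/4-.375,200+y/4-.375])
s=sense();p=s["tcp_pos"];T=R.from_quat(s["tool_rot"])
th=np.linspace(0,2*np.pi,360)
d=np.c_[np.cos(th),np.sin(th),0*th]
def ext(n,C,r): 
    q=(proj(n,C+r*d)-[310,200]+.375)*4; return q[:,0].min().round(1),q[:,0].max().round(1),q[:,1].max().round(1)
print("tool z",T.as_matrix()[:,2])
for rz in(.155,.157,.160): print(rz,"rim",ext("side",p-[0,0,rz],.0325),"shoulder",ext("side",p-[0,0,rz-.079],.0325))
print("flange",ext("side",np.array([.553,-.161,.003]),.048),"refill top",ext("side",np.array([.5535,-.161,.104]),.0175))
# dots azimuth
for u in [(147,232),(258,255)]:
    q=proj("side",p-[0,0,.157-.007]+.033*d); e=np.linalg.norm(q-c(*u),axis=1)
    # nearer half only
    i=np.argsort(e)[:3]; print("dot az",np.degrees(th[i]).round(0),e[i].round(2))
a=cv2.imread("pics/side0.png");b=cv2.imread("pics/top0.png")
cv2.imwrite("pics/m4.png",np.hstack([panel(a,340,290,50,60,8),panel(b,350,240,50,60,8)]))
```

```text
tool z [-0.00400148  0.0037433  -0.99998499]
0.155 rim (np.float64(128.4), np.float64(280.8), np.float64(277.7)) shoulder (np.float64(128.3), np.float64(288.7), np.float64(134.5))
0.157 rim (np.float64(128.4), np.float64(280.6), np.float64(281.1)) shoulder (np.float64(128.3), np.float64(288.5), np.float64(138.3))
0.16 rim (np.float64(128.5), np.float64(280.3), np.float64(286.2)) shoulder (np.float64(128.3), np.float64(288.2), np.float64(144.0))
flange (np.float64(103.6), np.float64(307.9), np.float64(555.6)) refill top (np.float64(171.4), np.float64(250.4), np.float64(352.6))
dot az [159. 158. 160.] [3.47 3.48 3.48]
dot az [264. 265. 263.] [0.31 0.39 0.46]
```

View pics/m4.png

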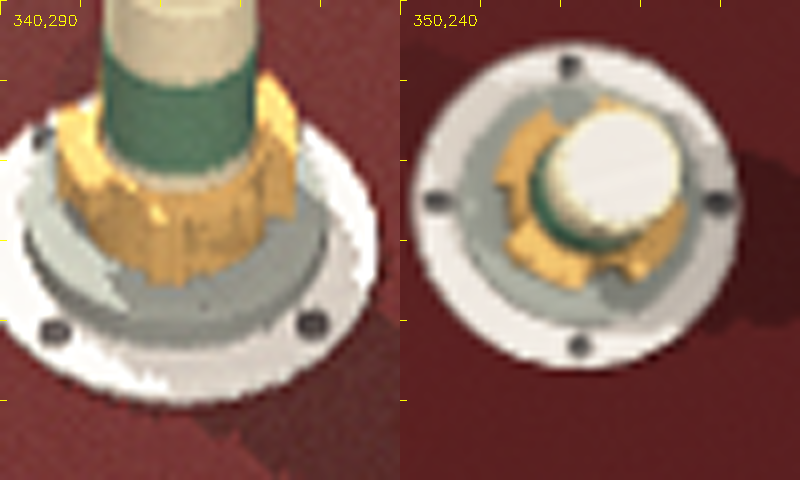

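Run:
```python
from h import *
im=cv2.imread("pics/side2.png").astype(float); g=im[:,:,1]
E_=[]
for v in (236,240,244,248,252,256):
    row=g[v-1:v+2].mean(0); lo=row[330:340].mean();l=np.arange(335,355);r=np.arange(375,395)
    gl=np.gradient(row)
    def cross(rng,rise):
        s=row[rng]; a,b=s.min(),s.max(); h=(a+b)/2
        for i in range(len(s)-1):
            if rise and s[i]<h<=s[i+1] or (not rise and s[i]>=h>s[i+1]): return round(rng[i]+(s[i]-h)/(s[i]-s[i+1]),2)
    E_.append((v,cross(l,True),cross(r,False)))
print(E_)
s=sense();p=s["tcp_pos"];M=R.from_quat(s["tool_rot"]).as_matrix()
th=np.linspace(0,2*np.pi,360);
def model(dx,wy,rz):
    ax=R.from_rotvec(M[:,1]*wy).apply(-M[:,2]); n=p+M[:,2]*(rz-.098)+M[:,0]*dx
    return ax,n-.098*ax
def sil(dx,wy,v,rz=.157):
    ax,c=model(dx,wy,rz); u=np.cross(ax,[0,1,0]);u/=np.linalg.norm(u);w=np.cross(ax,u)
    A=c+.0325*(np.cos(th)[:,None]*u+np.sin(th)[:,None]*w)
    h=cv2.convexHull(np.r_[proj("side",A),proj("side",A+.079*ax)].astype(np.float32))[:,0]
    m=[]
    for i in range(len(h)):
        a,b=h[i-1],h[i]
        if (a[1]-v)*(b[1]-v)<0: m.append(a[0]+(v-a[1])*(b[0]-a[0])/(b[1]-a[1]))
    return min(m),max(m)
def f(x): 
    o=[]
    for v,l,r in E_:
        a=sil(x[0],x[1],v)
        o+= [a[0]-l if l else 0,a[1]-r if r else 0]
    return o
r=least_squares(f,[-.005,0],diff_step=1e-2,x_scale=[.01,.1]);print("dx,wy(deg)",r.x[0],np.degrees(r.x[1]),np.round(r.fun,2))
ax,c=model(*r.x,.157);print("axis",ax,"rim",c,"neck",c+.098*ax)
d=np.c_[np.cos(th),np.sin(th),0*th]
for uv in [(147,232),(258,255)]:
    q=proj("side",c+.007*ax+.0335*d);e=np.linalg.norm(q-[310+uv[0]/4-.375,200+uv[1]/4-.375],axis=1);i=np.argsort(e)[:3];print("dot",np.degrees(th[i]).round(),e[i].round(2))
for uv in [(572,105),(512,205),(610,270)]:
    X=atz("top",(350+(uv[0]-400)/8-.44,240+uv[1]/8-.44),.035)-base[:2];print("slot az",np.degrees(np.arctan2(X[1],X[0])),np.linalg.norm(X))
```

```text
[(236, np.float64(344.8), np.float64(383.42)), (240, np.float64(344.65), np.float64(383.36)), (244, np.float64(344.68), np.float64(383.07)), (248, np.float64(344.52), np.float64(382.55)), (252, np.float64(344.44), np.float64(382.39)), (256, np.float64(344.16), np.float64(382.35))]
dx,wy(deg) -0.005970458984375 0.0 [-0.29  0.24 -0.18  0.03 -0.25  0.05 -0.13  0.31 -0.09  0.2   0.17 -0.03]
axis [ 0.00400148 -0.0037433   0.99998499] rim [ 0.55614864 -0.15915642  0.16179918] neck [ 0.55654079 -0.15952327  0.2597977 ]
dot [156. 157. 155.] [0.96 0.97 1.02]
dot [254. 255. 253.] [0.79 0.8  0.9 ]
slot az 10.607875943694099 0.026020395576107466
slot az 98.24592715198158 0.02313263821223077
slot az -167.89836794250246 0.022886095165498676
```

Run:
```python
from h import *
s=sense();p=s["tcp_pos"];M=R.from_quat(s["tool_rot"]).as_matrix();print(p,s["tool_rot"],M.round(4))
E_=[(236,344.8,383.42),(240,344.65,383.36),(244,344.68,383.07),(248,344.52,382.55),(252,344.44,382.39),(256,344.16,382.35)]
th=np.linspace(0,2*np.pi,360)
def model(dx,wy,rz=.157):
    ax=R.from_rotvec(M[:,1]*wy).apply(-M[:,2]); n=p+M[:,2]*(rz-.098)+M[:,0]*dx
    return ax,n-.098*ax
def sil(dx,wy,v):
    ax,c=model(dx,wy);u=np.cross(ax,[0,1,0]);u/=np.linalg.norm(u);w=np.cross(ax,u)
    A=c+.0325*(np.cos(th)[:,None]*u+np.sin(th)[:,None]*w)
    h=cv2.convexHull(np.r_[proj("side",A),proj("side",A+.079*ax)].astype(np.float32))[:,0];m=[]
    for i in range(len(h)):
        a,b=h[i-1],h[i]
        if (a[1]-v)*(b[1]-v)<0: m.append(a[0]+(v-a[1])*(b[0]-a[0])/(b[1]-a[1]))
    return min(m),max(m)
f=lambda x:np.concatenate([np.subtract(sil(x[0]/1e3,np.radians(x[1]),v),(l,r)) for v,l,r in E_])
r=least_squares(f,[-5.,1.],diff_step=.05);print("dx mm,wy deg",r.x,r.fun.round(2))
J=r.jac;print("sd",np.sqrt(np.diag(np.linalg.inv(J.T@J)))*.2)
ax,c=model(r.x[0]/1e3,np.radians(r.x[1]));print("axis",ax.round(4),"rim",c.round(4))
```

```text
[ 0.55116756 -0.15769936  0.31882692] [ 0.17389346  0.98476066  0.00149522 -0.00229574] [[-0.9395  0.3425 -0.004 ]
 [ 0.3425  0.9395  0.0037]
 [ 0.005   0.0021 -1.    ]]
dx mm,wy deg [-6.31301251  0.26496251] [-0.24  0.29 -0.15  0.06 -0.24  0.07 -0.14  0.3  -0.13  0.17  0.12 -0.08]
sd [0.56050856 0.42424634]
axis [ 0.0083 -0.0053  1.    ] rim [ 0.556  -0.1591  0.1618]
```

```bash
cat >> h.py <<'E'
def plan(rim,yaz,n,off=(-.0063,0.,.157),wy=.265):
    """tcp pose putting the shell rim centre at rim with shell upright and tool y at azimuth yaz"""
    axt=R.from_rotvec([0,np.radians(wy),0]).apply([0,0,-1]); neckt=np.array([off[0],off[1],off[2]-.098]); rimt=neckt-.098*axt
    T=rot([0,0,-1],yaz)*R.from_rotvec([0,-np.radians(wy),0]); rows(np.array(rim)-T.apply(rimt),T,n)
E
python3 - <<'E'
from h import *
plan([.553,-.161,.135],96,3)
E
```

```text
0 d [ 0.1  -0.18  0.9 ] w [ 0.  -0.2 -8.7]
1 d [ 0.13 -0.16  0.9 ] w [ 0.  -0.2 -8.7]
2 d [ 0.15 -0.14  0.89] w [ 0.  -0.2 -8.7]
```

```bash
python3 -m inch '[{"dx":0.1,"dy":-0.18,"dz":0.9,"wx":0,"wy":-0.2,"wz":-8.7},{"dx":0.13,"dy":-0.16,"dz":0.9,"wx":0,"wy":-0.2,"wz":-8.7},{"dx":0.15,"dy":-0.14,"dz":0.9,"wx":0,"wy":-0.2,"wz":-8.7},{"dx":0,"dy":0,"dz":0,"wx":0,"wy":0,"wz":0},{"dx":0,"dy":0,"dz":0,"wx":0,"wy":0,"wz":0}]'
python3 - <<'E'
from h import *
im=eyes.snapshot("side")[:,:,::-1]; cv2.imwrite("pics/side3.png",im)
s=sense();print(s["tcp_pos"],s["q"].round(2),s["force"])
plan([.553,-.161,.135],96,1)
cv2.imwrite("pics/m5.png",panel(im,320,215,80,90,6))
th=np.linspace(0,2*np.pi,720);d=np.c_[np.cos(th),np.sin(th),0*th]
for nm,C,r in [("rim",[.553,-.161,.135],.0325),("flange",[.553,-.161,.003],.048),("shoulder",[.553,-.161,.214],.0325)]:
    q=(proj("side",np.array(C)+r*d)-[320,215]+.42)*6; print(nm,q.min(0).round(),q.max(0).round())
q=(proj("side",np.array([.553,-.161,.142])+.0335*np.array([[np.cos(a),np.sin(a),0] for a in np.radians([190,280])]))-[320,215]+.42)*6;print("dots if lugs at slots(10deg)",q.round())
E
```

```text
t: 6.15
tcp_pos: [0.547, -0.1602, 0.2935]
tool_rot: [-0.053, 0.999, 0.0, 0.004]
force: [-0.5, 0.3, -4.1]
finger_gap: 0.495
gripper_force: 82.7
[ 0.54715024 -0.16044627  0.29374317] [-0.48  0.46  1.59  0.01  1.08 -2.16] [-0.28144038 -0.70467621 -2.55604369]
0 d [ 0.08 -0.12  0.18] w [-0.   0.3  0.1]
rim [146. 246.] [370. 402.]
flange [ 96. 512.] [402. 744.]
shoulder [146.  41.] [382. 195.]
dots if lugs at slots(10deg) [[198. 374.]
 [360. 348.]]
```

View pics/m5.png

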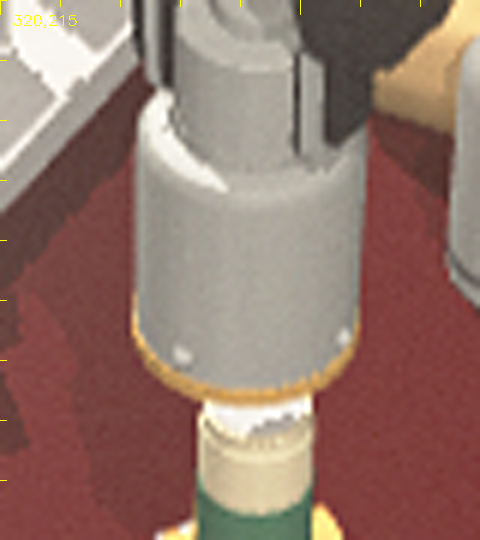

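Run:
```python
from h import *
print(sense()["tcp_pos"])
plan([.553,-.161,.125],96,1,(-.001,0,.1585),0)
```

```text
[ 0.54715024 -0.16044627  0.29374317]
0 d [-0.47 -0.12  1.03] w [-0.   0.5  0.1]
```

```bash
python3 -m inch '[{"dx":-0.47,"dy":-0.12,"dz":0,"wx":0,"wy":0.5,"wz":0},{"dx":0,"dy":0,"dz":1,"wx":0,"wy":0,"wz":0},{"dx":0,"dy":0,"dz":0,"wx":0,"wy":0,"wz":0},{"dx":0,"dy":0,"dz":0,"wx":0,"wy":0,"wz":0}]'
python3 - <<'E'
from h import *
im=eyes.snapshot("side")[:,:,::-1]; cv2.imwrite("pics/side4.png",im)
s=sense();print(s["tcp_pos"],R.from_quat(s["tool_rot"]).as_matrix()[:,2])
g=im[:,:,1].astype(float)
z=s["tcp_pos"][2]-.1585; print(z)
th=np.linspace(0,2*np.pi,720);d=np.c_[np.cos(th),np.sin(th),0*th]
A=np.array([.553,-.161,z])+.0325*d
h=cv2.convexHull(np.r_[proj("side",A),proj("side",A+[0,0,.079])].astype(np.float32))[:,0]
for v in range(242,270,4):
    m=[]
    for i in range(len(h)):
        a,b=h[i-1],h[i]
        if (a[1]-v)*(b[1]-v)<0: m.append(a[0]+(v-a[1])*(b[0]-a[0])/(b[1]-a[1]))
    row=g[v-1:v+2].mean(0); o=[]
    for rng in (range(332,354),range(390,372,-1)):
        q=row[list(rng)];hh=(q.min()+q.max())/2
        for i in range(len(q)-1):
            if q[i]<hh<=q[i+1]: o.append(rng[i]+np.sign(rng[1]-rng[0])*(hh-q[i])/(q[i+1]-q[i]));break
    print(v,np.round([min(m),max(m)],2),np.round(o,2))
plan([.553,-.161,.045],96,1,(-.001,0,.1585),0)
E
```

```text
t: 6.7
tcp_pos: [0.5515, -0.1617, 0.2831]
tool_rot: [-0.054, 0.999, 0.0, -0.0]
force: [-1.0, -0.5, -3.1]
finger_gap: 0.491
gripper_force: 82.7
[ 0.55159347 -0.16180917  0.28326326] [-3.07030964e-04  1.07543772e-04 -9.99999947e-01]
0.12476326421723086
242 [343.92 382.89] [344.75 382.36]
246 [343.91 382.65] [344.89 382.35]
250 [343.9  382.42] [344.45 382.03]
254 [343.89 382.18] [344.02 381.6 ]
258 [343.88 381.94] [344.08 381.36]
262 [343.87 381.71] [344.07 381.29]
266 [343.87 381.47] [343.75 380.85]
0 d [-0.05  0.06  7.98] w [ 0.  -0.   0.2]
```

```bash
python3 -m inch '[{"dx":-0.03,"dy":0.04,"dz":2,"wx":0,"wy":0,"wz":0},{"dx":0,"dy":0,"dz":2,"wx":0,"wy":0,"wz":0},{"dx":0,"dy":0,"dz":2,"wx":0,"wy":0,"wz":0},{"dx":0,"dy":0,"dz":1.4,"wx":0,"wy":0,"wz":0},{"dx":0,"dy":0,"dz":0,"wx":0,"wy":0,"wz":0}]'
python3 -m inch '[{"dx":0,"dy":0,"dz":0.4,"wx":0,"wy":0,"wz":0},{"dx":0,"dy":0,"dz":0.3,"wx":0,"wy":0,"wz":0},{"dx":0,"dy":0,"dz":0.3,"wx":0,"wy":0,"wz":0},{"dx":0,"dy":0,"dz":0,"wx":0,"wy":0,"wz":0}]'
python3 -m inch '[{"dx":0,"dy":0,"dz":0.3,"wx":0,"wy":0,"wz":0},{"dx":0,"dy":0,"dz":0.2,"wx":0,"wy":0,"wz":0},{"dx":0,"dy":0,"dz":0,"wx":0,"wy":0,"wz":0}]'
```

```text
t: 7.38
tcp_pos: [0.5514, -0.1611, 0.2085]
tool_rot: [-0.054, 0.999, 0.001, -0.001]
force: [-0.1, -0.4, -3.3]
finger_gap: 0.499
gripper_force: 82.7
t: 7.88
tcp_pos: [0.5518, -0.1612, 0.1993]
tool_rot: [-0.054, 0.999, 0.0, -0.0]
force: [-0.1, 0.0, -2.4]
finger_gap: 0.497
gripper_force: 82.7
t: 8.25
tcp_pos: [0.5518, -0.1613, 0.1942]
tool_rot: [-0.054, 0.999, 0.0, -0.0]
force: [0.1, 0.0, -2.0]
finger_gap: 0.495
gripper_force: 82.7
```

```bash
python3 -m inch '[{"dx":0,"dy":0,"dz":0.2,"wx":0,"wy":0,"wz":0},{"dx":0,"dy":0,"dz":0,"wx":0,"wy":0,"wz":0}]'
python3 -m inch '[{"dx":0,"dy":0,"dz":0.2,"wx":0,"wy":0,"wz":0},{"dx":0,"dy":0,"dz":0,"wx":0,"wy":0,"wz":0}]'
```

```text
t: 8.5
tcp_pos: [0.552, -0.1614, 0.1924]
tool_rot: [-0.054, 0.999, -0.0, 0.0]
force: [1.4, -0.4, -3.3]
finger_gap: 0.497
gripper_force: 82.7
t: 8.75
tcp_pos: [0.552, -0.1613, 0.1903]
tool_rot: [-0.054, 0.999, -0.0, 0.0]
force: [0.7, 0.2, -3.9]
finger_gap: 0.492
gripper_force: 82.7
```

```bash
python3 -m inch '[{"dx":0,"dy":0,"dz":0.2,"wx":0,"wy":0,"wz":0},{"dx":0,"dy":0,"dz":0,"wx":0,"wy":0,"wz":0}]'
python3 -m inch '[{"dx":0,"dy":0,"dz":0.2,"wx":0,"wy":0,"wz":0},{"dx":0,"dy":0,"dz":0,"wx":0,"wy":0,"wz":0}]'
python3 -m inch '[{"dx":0,"dy":0,"dz":0.2,"wx":0,"wy":0,"wz":0},{"dx":0,"dy":0,"dz":0,"wx":0,"wy":0,"wz":0}]'
```

```text
t: 9.0
tcp_pos: [0.552, -0.1613, 0.1883]
tool_rot: [-0.054, 0.999, -0.0, 0.0]
force: [0.4, 0.9, -3.9]
finger_gap: 0.496
gripper_force: 82.7
t: 9.25
tcp_pos: [0.552, -0.1613, 0.1863]
tool_rot: [-0.054, 0.999, -0.0, 0.0]
force: [0.7, 0.0, -3.6]
finger_gap: 0.493
gripper_force: 82.7
t: 9.5
tcp_pos: [0.5522, -0.1615, 0.1848]
tool_rot: [-0.054, 0.999, -0.0, 0.0]
force: [-0.1, 0.5, 1.0]
finger_gap: 0.495
gripper_force: 82.7
```

```bash
python3 -m inch '[{"dx":0,"dy":0,"dz":0.2,"wx":0,"wy":0,"wz":0},{"dx":0,"dy":0,"dz":0,"wx":0,"wy":0,"wz":0}]'
python3 -m inch '[{"dx":0,"dy":0,"dz":0.2,"wx":0,"wy":0,"wz":0},{"dx":0,"dy":0,"dz":0,"wx":0,"wy":0,"wz":0}]'
```

```text
t: 9.75
tcp_pos: [0.5522, -0.1615, 0.1827]
tool_rot: [-0.054, 0.999, -0.0, 0.0]
force: [0.4, 0.4, 1.9]
finger_gap: 0.497
gripper_force: 82.7
t: 10.0
tcp_pos: [0.5522, -0.1615, 0.1806]
tool_rot: [-0.054, 0.999, -0.0, 0.0]
force: [1.3, 0.1, 4.1]
finger_gap: 0.498
gripper_force: 82.8
```

```bash
python3 -m inch '[{"dx":0,"dy":0,"dz":0.3,"wx":0,"wy":0,"wz":0},{"dx":0,"dy":0,"dz":0.3,"wx":0,"wy":0,"wz":0},{"dx":0,"dy":0,"dz":0,"wx":0,"wy":0,"wz":0}]'
python3 -m inch '[{"dx":0,"dy":0,"dz":0.2,"wx":0,"wy":0,"wz":0},{"dx":0,"dy":0,"dz":0,"wx":0,"wy":0,"wz":0}]'
python3 -m inch '[{"dx":0,"dy":0,"dz":0.1,"wx":0,"wy":0,"wz":0},{"dx":0,"dy":0,"dz":0,"wx":0,"wy":0,"wz":0}]'
```

```text
t: 10.38
tcp_pos: [0.5524, -0.1616, 0.1749]
tool_rot: [-0.054, 0.999, -0.0, 0.001]
force: [0.2, -0.9, 7.3]
finger_gap: 0.489
gripper_force: 83.1
t: 10.62
tcp_pos: [0.5525, -0.1616, 0.1732]
tool_rot: [-0.054, 0.999, -0.0, 0.001]
force: [-0.8, 0.8, 8.8]
finger_gap: 0.492
gripper_force: 83.3
t: 10.88
tcp_pos: [0.5525, -0.1616, 0.1724]
tool_rot: [-0.054, 0.999, -0.001, 0.001]
force: [-0.0, 0.3, 9.2]
finger_gap: 0.497
gripper_force: 83.3
```

```bash
python3 -m inch '[{"dx":0,"dy":0,"dz":0.15,"wx":0,"wy":0,"wz":0},{"dx":0,"dy":0,"dz":0,"wx":0,"wy":0,"wz":0}]'
python3 -m inch '[{"dx":0,"dy":0,"dz":0.1,"wx":0,"wy":0,"wz":0},{"dx":0,"dy":0,"dz":0,"wx":0,"wy":0,"wz":0}]'
python3 -c "
from station import sense
s=sense();print(s['ft_torque'],s['tool_rot'])"
```

```text
t: 11.12
tcp_pos: [0.5525, -0.1616, 0.1719]
tool_rot: [-0.054, 0.999, -0.001, 0.001]
force: [-1.8, 1.2, 14.3]
finger_gap: 0.497
gripper_force: 84.7
t: 11.38
tcp_pos: [0.5525, -0.1616, 0.1718]
tool_rot: [-0.054, 0.999, -0.001, 0.001]
force: [-3.3, 2.1, 21.5]
finger_gap: 0.496
gripper_force: 85.0
[0.24226371 0.43225571 0.01332434] [-5.40550078e-02  9.98536950e-01 -7.75996108e-04  1.18926083e-03]
```

```bash
python3 -m inch '[{"dx":0,"dy":0.01,"dz":0,"wx":0,"wy":0,"wz":8},{"dx":0,"dy":0.01,"dz":0,"wx":0,"wy":0,"wz":8},{"dx":0,"dy":0,"dz":0,"wx":0,"wy":0,"wz":0}]'
python3 -c "
from h import *
s=sense();print(s['ft_torque'].round(2),R.from_quat(s['tool_rot']).as_matrix()[:2,1])"
python3 -m inch '[{"dx":0,"dy":0.01,"dz":0,"wx":0,"wy":0,"wz":8},{"dx":0,"dy":0.01,"dz":0,"wx":0,"wy":0,"wz":8},{"dx":0,"dy":0,"dz":0,"wx":0,"wy":0,"wz":0}]'
python3 -c "
from h import *
s=sense();y=R.from_quat(s['tool_rot']).as_matrix()[:2,1];print(s['ft_torque'].round(2),np.degrees(np.arctan2(y[1],y[0])))"
```

```text
t: 11.75
tcp_pos: [0.5537, -0.1616, 0.1718]
tool_rot: [0.086, 0.996, -0.001, 0.003]
force: [0.0, 0.7, 18.9]
finger_gap: 0.492
gripper_force: 84.9
[ 0.07  0.06 -0.2 ] [0.17168901 0.98515027]
t: 12.12
tcp_pos: [0.5535, -0.1614, 0.1718]
tool_rot: [0.224, 0.975, -0.001, 0.003]
force: [-1.5, 1.7, 18.0]
finger_gap: 0.495
gripper_force: 84.9
[-0.06  0.19 -0.26] 64.13405854783245
```

```bash
for i in 1; do :; done
python3 -m inch '[{"dx":0,"dy":0.01,"dz":0,"wx":0,"wy":0,"wz":4},{"dx":0,"dy":0.01,"dz":0,"wx":0,"wy":0,"wz":4},{"dx":0,"dy":0,"dz":0,"wx":0,"wy":0,"wz":0}]'
python3 -c "
from h import *
s=sense();y=R.from_quat(s['tool_rot']).as_matrix()[:2,1];print(s['ft_torque'].round(2),np.degrees(np.arctan2(y[1],y[0])))"
python3 -m inch '[{"dx":0,"dy":0.01,"dz":0,"wx":0,"wy":0,"wz":4},{"dx":0,"dy":0,"dz":0,"wx":0,"wy":0,"wz":0}]'
python3 -c "
from h import *
s=sense();y=R.from_quat(s['tool_rot']).as_matrix()[:2,1];print(s['ft_torque'].round(2),np.degrees(np.arctan2(y[1],y[0])))"
```

```text
t: 12.5
tcp_pos: [0.5534, -0.1613, 0.1718]
tool_rot: [0.29, 0.957, -0.001, 0.002]
force: [-1.5, 0.7, 17.9]
finger_gap: 0.495
gripper_force: 84.9
[-0.04  0.26  0.08] 56.22708337692324
t: 12.75
tcp_pos: [0.5531, -0.1607, 0.1718]
tool_rot: [0.322, 0.947, -0.001, 0.002]
force: [-3.0, 3.5, 19.8]
finger_gap: 0.495
gripper_force: 85.1
[0.24 0.38 0.57] 52.37566415130933
```

```bash
python3 -m inch '[{"dx":0,"dy":0,"dz":0,"wx":0,"wy":0,"wz":4},{"dx":0,"dy":0,"dz":0,"wx":0,"wy":0,"wz":0}]'
python3 -c "
from h import *
s=sense();y=R.from_quat(s['tool_rot']).as_matrix()[:2,1];print(s['ft_torque'].round(2),np.degrees(np.arctan2(y[1],y[0])))"
```

```text
t: 13.0
tcp_pos: [0.5526, -0.1598, 0.1717]
tool_rot: [0.354, 0.935, -0.0, 0.001]
force: [-1.9, 5.4, 20.4]
finger_gap: 0.497
gripper_force: 85.4
[0.96 0.4  1.4 ] 48.594083067078834
```

```bash
python3 -m inch '[{"dx":0,"dy":0,"dz":-0.3,"wx":0,"wy":0,"wz":-1},{"dx":0,"dy":0,"dz":-0.3,"wx":0,"wy":0,"wz":-1},{"dx":0,"dy":0,"dz":0,"wx":0,"wy":0,"wz":0}]'
python3 -m inch '[{"dx":0,"dy":0,"dz":-0.2,"wx":0,"wy":0,"wz":0},{"dx":0,"dy":0,"dz":0,"wx":0,"wy":0,"wz":0}]'
python3 -m inch '[{"dx":0,"dy":0,"dz":-0.1,"wx":0,"wy":0,"wz":0},{"dx":0,"dy":0,"dz":0,"wx":0,"wy":0,"wz":0}]'
python3 -c "
from h import *
s=sense();y=R.from_quat(s['tool_rot']).as_matrix()[:2,1];print(s['ft_torque'].round(2),np.degrees(np.arctan2(y[1],y[0])))"
```

```text
t: 13.38
tcp_pos: [0.5524, -0.16, 0.1748]
tool_rot: [0.341, 0.94, 0.001, -0.0]
force: [3.0, 4.3, 2.6]
finger_gap: 0.497
gripper_force: 83.6
t: 13.62
tcp_pos: [0.5523, -0.16, 0.1765]
tool_rot: [0.341, 0.94, 0.001, -0.0]
force: [4.1, 4.7, 0.5]
finger_gap: 0.492
gripper_force: 83.3
t: 13.88
tcp_pos: [0.5523, -0.16, 0.1771]
tool_rot: [0.341, 0.94, 0.001, -0.0]
force: [4.6, 4.3, -2.1]
finger_gap: 0.494
gripper_force: 83.1
[ 1.01 -0.87  0.37] 50.11246960240862
```

```bash
python3 -m inch '[{"dx":0,"dy":0,"dz":-0.2,"wx":0,"wy":0,"wz":0},{"dx":0,"dy":0,"dz":0,"wx":0,"wy":0,"wz":0}]'
python3 -m inch '[{"dx":0,"dy":0,"dz":-0.2,"wx":0,"wy":0,"wz":0},{"dx":0,"dy":0,"dz":0,"wx":0,"wy":0,"wz":0}]'
```

```text
t: 14.12
tcp_pos: [0.5521, -0.1599, 0.1787]
tool_rot: [0.341, 0.94, 0.001, -0.001]
force: [4.1, 3.8, -4.8]
finger_gap: 0.498
gripper_force: 82.8
t: 14.38
tcp_pos: [0.552, -0.1597, 0.1788]
tool_rot: [0.341, 0.94, 0.001, -0.001]
force: [7.1, 4.2, -16.0]
finger_gap: 0.494
gripper_force: 84.1
```

```bash
python3 -m inch '[{"dx":0,"dy":0,"dz":0.2,"wx":0,"wy":0,"wz":0},{"dx":0,"dy":0,"dz":0,"wx":0,"wy":0,"wz":0}]'
python3 -m inch '[{"dx":0,"dy":0,"dz":0,"wx":0,"wy":0,"wz":0},{"dx":0,"dy":0,"dz":0,"wx":0,"wy":0,"wz":0},{"dx":0,"dy":0,"dz":0,"wx":0,"wy":0,"wz":0},{"dx":0,"dy":0,"dz":0,"wx":0,"wy":0,"wz":0}]' 0.85
python3 -m inch '[{"dx":0,"dy":0,"dz":-1.5,"wx":0,"wy":0,"wz":0},{"dx":0,"dy":0,"dz":-3,"wx":0,"wy":0,"wz":0},{"dx":0,"dy":0,"dz":-5,"wx":0,"wy":0,"wz":0},{"dx":0,"dy":0,"dz":-5,"wx":0,"wy":0,"wz":0},{"dx":0,"dy":0,"dz":0,"wx":0,"wy":0,"wz":0}]'
python3 - <<'E'
from h import *
im=eyes.snapshot("side")[:,:,::-1].copy(); cv2.imwrite("pics/side5.png",im)
th=np.linspace(0,2*np.pi,90);d=np.c_[np.cos(th),np.sin(th),0*th]
k=8;x,y=325,250;c=panel(im,x,y,75,75,k)
for z,r,col in [(.023,.0325,(0,255,0)),(.102,.0325,(0,255,0)),(.140,.022,(255,255,0))]:
    q=(proj("side",np.array([.553,-.161,z])+r*d)-[x,y]+.44)*k
    cv2.polylines(c,[q.astype(int)],True,col,1)
cv2.imwrite("pics/m6.png",c)
E
```

```text
t: 14.62
tcp_pos: [0.5521, -0.1598, 0.1786]
tool_rot: [0.341, 0.94, 0.001, -0.001]
force: [3.9, 4.2, -4.0]
finger_gap: 0.493
gripper_force: 86.0
t: 15.12
tcp_pos: [0.552, -0.161, 0.1801]
tool_rot: [0.341, 0.94, -0.0, 0.0]
force: [-0.0, 0.7, 0.2]
finger_gap: 0.849
gripper_force: 0.0
t: 15.75
tcp_pos: [0.5541, -0.1616, 0.3308]
tool_rot: [0.34, 0.94, -0.001, 0.006]
force: [0.5, -1.0, 0.1]
finger_gap: 0.851
gripper_force: 0.0
```

View pics/m6.png

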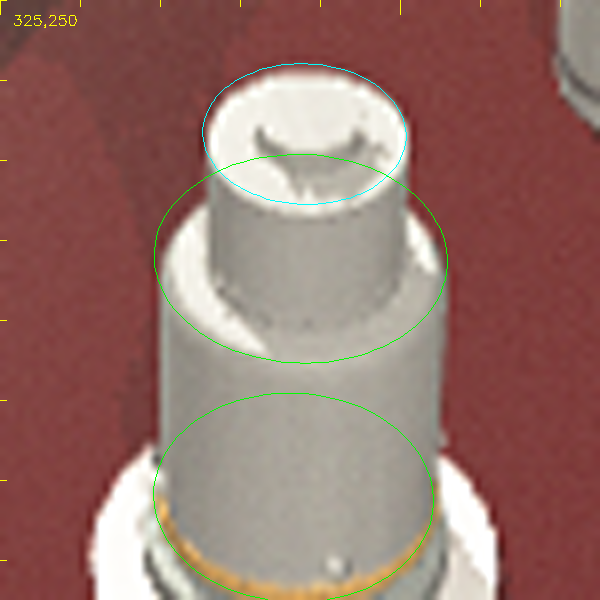

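The shell stands upright and concentric on the base. Its rim (≈(297,597) in the crop) and neck top (≈(307,140)) match the locked-height outlines to within about 1 px, and the gripper is clear above. I'm handing it in.

```bash
python3 -m inch '[{"dx":0,"dy":0,"dz":0,"wx":0,"wy":0,"wz":0},{"dx":0,"dy":0,"dz":0,"wx":0,"wy":0,"wz":0}]'; python3 -c "
from station import workorder
print(workorder.sign_off())"
```

```text
t: 16.05
tcp_pos: [0.5514, -0.1604, 0.3234]
tool_rot: [0.341, 0.94, 0.0, -0.002]
force: [0.3, 0.6, -0.6]
finger_gap: 0.853
gripper_force: 0.0
the job is handed in; nothing more can be done
None
```

The job is handed in at 16 s: the chrome shell is on the base, pushed down, turned clockwise to its end stop and sprung up 7 mm into the catch, where it held against an upward pull; the gripper is clear of it, but the sign-off returned no verdict.

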